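# Stop the candle holder rocking

## Robot

A 7-joint arm with a two-finger parallel gripper is mounted at the origin on the work surface. World frame = base frame: x ahead of the robot, y to its left, z up, the work surface at z = 0. Lengths are in m, angles in rad, forces in N, time in s.
With the tool pointing down it reaches from about 0.4 to 0.9 m from the base axis. Payload 5.5 kg.
Tool frame: the origin (TCP) lies between the finger pads; the fingertips stand 14 mm ahead of it and the grasp point (between the pads) lies 5 mm behind it (ctrl.tips_ahead is the distance from the TCP to the fingertips, in m); z points along the fingers, y is the line along which they close (so a half turn about z gives the same grasp; the last joint's range is limited). The gripper opens to 92 mm and grips with 3 to 60 N. Pads are 19 mm wide; open, the fingers measure 130 mm over their backs; the gripper's body (75 mm by 190 mm) begins 47 mm behind the grasp point.
Start: joints at [1.515, 0.501, -0.427, 1.55, 0.221, 1.138, -0.21], TCP at [0.204, -0.617, 0.241] pointing down, gripper open.
Joint ranges: [-2.88, 2.88], [-0.31, 2.03], [-1.54, 1.56], [0.2, 2.42], [-1.41, 4.55], [0.19, 2.02], [-2.57, 2.57]. Speed limits (rad/s): [2.57, 2.57, 3.14, 3.14, 3.14, 3.14, 3.14].

## Interface

Orientations are given as a unit quaternion [w, x, y, z].
In Python, from bench import read_state, eyes, job, finder, ctrl gives the robot as it stands.
- The arm moves only by the tool drive_tool, never from a script. Its argument "plan" is text: rows parted by semicolons, each of 5 numbers parted by spaces: the shift along the tool's x, y, z in m, then the turn about the tool's z in degrees, then the closure, from 0 (fully open) to 1 (shut). A call has 1 to 12 rows; each row shifts and turns the commanded pose from where the row before left it, along the tool's axes as they then stand; what a row does not reach is not made up. A row lasts 1/12 s, in which the tool goes at most 41.7 mm and 7.16 degrees, less where a joint would pass 70% of its speed; a pose out of reach is approached as far as the arm can. A call with a gripper value outside its range is refused whole. The fingers move at their own pace and stop on an object; "grip_force" is the grip in N (left out, the last holds). Time passes only in rows, so rows that do not move let the fingers close. It gives the time, the measured TCP pose, the force, the opening and the grip force at its end, in the units of the state.
- read_state(): the state, without advancing time (a new reading comes with each control period).
- eyes.camera(name): name is "scene" or "top" or "wrist"; returns a dict with "img" (400x640x3 uint8, red, green, blue), "range_z" (400x640 float32, m along the optical axis (not along the pixel's ray), 0 where there is no reading), "fx", "fy", "cx", "cy" (pixels), "dist" ([k1, k2, p1, p2, k3] as OpenCV has them; the pictures are not rectified), "extrinsics" (4x4, takes a point from camera to world coordinates); the wrist camera has in their place "tool_from_camera" (4x4, takes a point from camera to tool coordinates, whose origin is the TCP and whose axes are the flange's). Camera axes: x right, y down, z forward; pixel columns grow to the right and rows downward; lengths in m; the calibration is good to about 2 mm. A picture is of the moment at which its call begins: read the wrist's pose just before it.
- job.close_job(): hands the job in; it is judged then, once.
Trained networks look in a picture, given as the dict that the camera call returned (one of the last four; its "shot" number tells which), for a name from the list of things; names that differ only in an ending like _2 or _b are one class to them, and where a whole thing is asked for, a point or a joint stands for the part that bears it (a point fixed in the world has none). Each returns a list of dicts, best first, with "conf" (0 to 1); they miss things now and then, are a little off and sometimes report something else, mostly with a low value. They report only what shows in the picture. A call takes as long as a camera call. They do not tell look-alikes from the thing itself.
- finder.masks_of(picture, query): "region" (400x640 bool, what is visible of it) and "pixel" ([row, column] in pixels, amid what is visible of it).
- finder.landmark_of(picture, query): "pixel" ([row, column] in pixels: a listed point, or the origin of a listed thing).
The state is a dict: "time_s": time; "qpos": joint angles; "qvel": joint speeds; "joint_torque": joint torques, N m; "position": TCP position; "eef_rot": TCP orientation; "ft_force": force on the tool from outside, world axes, zero at the start; "moment": the same for the moment, N m; "width": finger opening in m; "grip_force": force on a finger pad.
Only numpy, scipy, OpenCV 4.12 (cv2) and the standard library are available. Lean on these libraries where they do the work, as an engineer would, in place of code of your own. Each camera call takes 0.05 s, during which the arm holds its last target. There are 200 camera calls.

## Task

On the dinner table the oblong steel twin candle holder rocks, because one of its four feet stands up on the edge of the dark serving slate. Turn it on the spot, without lifting it more than 4 cm, until its long side runs along that edge of the slate and all four feet stand on the tablecloth, level and no longer rocking, then let go. Leave the goblet and the candle tumbler standing where they are.

Things in the scene. Friction and masses are not known exactly. Their poses are not given: they have to be found in the camera images.
- holder: Twin candle holder, loose, 0.5 kg, steel: deck 90 (x) by 180 mm (y, long axis), top 28 mm up, on four 14 mm feet at x +-35, y +-75. Glass cups fixed on it at y +-55, tops 68 mm up. Between them a flat upright handle, 12 mm thick (x), 44 wide (y), top 114 mm up: grip across its thickness. Origin: centre between the feet at their undersides, z up. Leans a little at first. Either way round is right.
- slate: Dark serving slate, fixed: 220 (x) by 300 mm (y), 8 mm thick, a white bowl fixed on it. Origin: centre of its underside, on the tablecloth at height 0. Off its long edge at x = -110 (robot's side) stands the holder, centre about 64 mm outside the edge, its y axis 40 to 60 deg anticlockwise (from above) of the slate's y: laid parallel there, it clears the slate.
- goblet: Bystander: a stemmed water goblet of clear glass, 78 mm across, 160 mm tall, loose on the table about 18 cm or more from the candle holder, beside one end of the slate (either end). Origin: centre of the foot's underside.
- tumbler: Bystander: a glass tumbler with one candle in it, 84 mm across at the rim, 80 mm tall, loose on the table beside the other end of the slate. Origin: centre of its underside.
Things that resemble listed ones, but are neither listed nor needed, are in the scene too. Leave any blue look-alike of the holder alone.

How it is judged:
By the outcome, as a careful person would: the job done as asked, in the order asked, and still so for the second after the job is handed in, with the robot touching nothing.
It also fails if it takes over 32 s, if anything falls off the work surface, if the arm or the gripper's body presses on something with over 40 N, if the wrist force passes 120 N, or if a joint passes its speed limit or range.

## Working session

There is one attempt and no reset: what is moved stays moved. The work goes in short steps, Python scripts to look and compute and a tool call to move; the robot and the scene stay as the last step left them, time stands still between calls to the robot, and variables do not carry over. Pictures are saved under pics/ and viewed, at most 10 in all, crops included, and the job is handed in when it is done.

Besides the shell and the picture viewer there is one more tool, called after "Request:" by a JSON object that holds its "name" and its "arguments", one argument or row to a line. drive_tool: Moves the arm, as the interface text tells. Its arguments: {"type":"object","properties":{"plan":{"type":"string"},"grip_force":{"type":"number"}},"required":["plan"]}

```bash
mkdir -p pics; cat > h.py <<'E'
import numpy as np, cv2
from bench import read_state, eyes, job, finder, ctrl
from scipy.spatial.transform import Rotation as R
def T(s):
    q=s['eef_rot'];M=np.eye(4);M[:3,:3]=R.from_quat([q[1],q[2],q[3],q[0]]).as_matrix();M[:3,3]=s['position'];return M
def shot(n):
    s=read_state();c=eyes.camera(n)
    c['W']=T(s)@np.array(c['tool_from_camera']) if n=='wrist' else np.array(c['extrinsics'])
    return c
def und(c,px): # (N,2) row,col -> normalized
    K=np.array([[c['fx'],0,c['cx']],[0,c['fy'],c['cy']],[0,0,1.]])
    p=np.array(px,float).reshape(-1,2)[:,::-1].reshape(-1,1,2).copy()
    return cv2.undistortPoints(p,K,np.array(c['dist'],float)).reshape(-1,2)
def pts(c,px):
    px=np.array(px).reshape(-1,2);n=und(c,px);z=c['range_z'][px[:,0].astype(int),px[:,1].astype(int)]
    P=np.c_[n*z[:,None],z]; ok=z>0
    return (P@c['W'][:3,:3].T+c['W'][:3,3])[ok]
def onplane(c,px,h):
    n=und(c,px);d=np.c_[n,np.ones(len(n))]@c['W'][:3,:3].T;o=c['W'][:3,3]
    return o+d*((h-o[2])/d[:,2])[:,None]
def save(c,name): cv2.imwrite('pics/'+name,c['img'][:,:,::-1])
E
python3 - <<'E'
from h import *
for n in ['top','scene']:
    c=shot(n);save(c,n+'1.png')
    for q in ['holder','slate','goblet','tumbler']:
        for m in finder.masks_of(c,q)[:4]:
            P=pts(c,np.argwhere(m['region']))
            print(n,q,round(m['conf'],2),np.round(m['pixel']),np.round(np.median(P,0),3) if len(P) else None,np.round(P.max(0),3) if len(P) else None, len(P))
        for m in finder.landmark_of(c,q)[:3]: print('  lm',round(m['conf'],2),np.round(m['pixel']),onplane(c,[m['pixel']],0).round(3))
print(read_state()['time_s'],read_state()['eef_rot'])
E
```

```text
top holder 0.76 [207. 345.] [0.49  0.025 0.034] [0.586 0.111 0.122] 2596
top holder 0.6 [285. 427.] [ 0.305 -0.179  0.03 ] [ 0.392 -0.093  0.118] 2659
top holder 0.57 [286. 265.] [0.307 0.21  0.029] [0.374 0.316 0.12 ] 2632
  lm 0.96 [286. 426.] [[ 0.306 -0.184 -0.   ]]
  lm 0.85 [210. 344.] [[0.495 0.021 0.   ]]
top slate 0.66 [141. 349.] [0.667 0.018 0.008] [0.791 0.178 0.052] 9173
  lm 0.59 [144. 348.] [[0.671 0.013 0.   ]]
top goblet 0.74 [174. 448.] [ 0.576 -0.227  0.099] [ 0.634 -0.186  0.164] 1283
  lm 0.78 [183. 440.] [[ 0.569 -0.227  0.   ]]
top tumbler 0.59 [202. 265.] [0.512 0.222 0.027] [0.549 0.268 0.084] 943
  lm 0.88 [206. 269.] [[0.504 0.214 0.   ]]
  lm 0.23 [142. 348.] [[0.676 0.012 0.   ]]
scene holder 0.79 [135. 353.] [0.314 0.21  0.037] [0.378 0.316 0.117] 1748
scene holder 0.78 [186. 225.] [ 0.322 -0.187  0.032] [ 0.402 -0.094  0.116] 1839
scene holder 0.75 [206. 324.] [0.508 0.018 0.035] [0.588 0.122 0.12 ] 1994
  lm 0.95 [189. 227.] [[ 0.299 -0.176  0.   ]]
  lm 0.74 [211. 321.] [[0.488 0.023 0.   ]]
  lm 0.72 [141. 350.] [[0.288 0.221 0.   ]]
  lm 0.7 [263. 350.] [[0.665 0.013 0.   ]]
scene goblet 0.88 [250. 242.] [ 0.582 -0.224  0.112] [ 0.615 -0.189  0.163] 1614
  lm 0.82 [268. 248.] [[ 0.564 -0.219  0.   ]]
scene tumbler 0.58 [181. 390.] [0.507 0.218 0.05 ] [0.552 0.289 0.083] 982
  lm 0.8 [190. 387.] [[0.505 0.217 0.   ]]
0.9 [3.70394141e-05 9.87319608e-01 1.58745048e-01 1.08081723e-05]
```

View pics/top1.png

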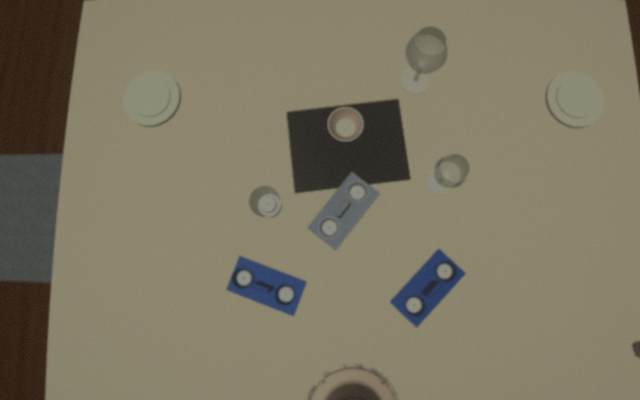

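```bash
python3 - <<'E'
from h import *
c=shot('top')
cv2.imwrite('pics/crop1.png',cv2.resize(c['img'][150:270,265:425,::-1],None,fx=5,fy=5,interpolation=cv2.INTER_CUBIC)[:600,:800])
m=finder.masks_of(c,'slate')[0]
g=np.argwhere(m['region']);P=pts(c,g);P=P[(P[:,2]<.014)]
print('slate rect',cv2.minAreaRect(P[:,:2].astype(np.float32)))
for n in ['top','scene']:
    d=shot(n)
    for m in finder.masks_of(d,'holder'):
        P=pts(d,np.argwhere(m['region']))
        if abs(np.median(P[:,0])-.5)>.06: continue
        H=P[P[:,2]>.085]; print(n,'handle',len(H),H.mean(0).round(4),H[:,2].max().round(4),cv2.minAreaRect(H[:,:2].astype(np.float32)))
        D=P[(P[:,2]>.02)&(P[:,2]<.045)]; print(' deck',cv2.minAreaRect(D[:,:2].astype(np.float32)))
s=read_state();print(T(s).round(3))
E
```

```text
slate rect ((0.6678059101104736, 0.014565244317054749), (0.22545765340328217, 0.3048984706401825), 6.891654968261719)
top handle 109 [0.4864 0.0257 0.1154] 0.1233 ((0.487138032913208, 0.025956785306334496), (0.011887642554938793, 0.04215572774410248), 51.57619094848633)
 deck ((0.4917427897453308, 0.0247267484664917), (0.09003588557243347, 0.17956499755382538), 52.05116653442383)
scene handle 117 [0.496  0.0241 0.1083] 0.1214 ((0.4909934401512146, 0.02654265984892845), (0.01309606246650219, 0.0471222884953022), 53.7843017578125)
 deck ((0.4932311475276947, 0.026214323937892914), (0.0904916375875473, 0.18521352112293243), 51.3756217956543)
[[ 0.95   0.313  0.     0.204]
 [ 0.313 -0.95  -0.    -0.617]
 [ 0.     0.    -1.     0.241]
 [ 0.     0.     0.     1.   ]]
```

Candidates for the holder: steel/grey at [207,345] straddling the slate's near edge, blue at [286,265], and blue at [285,427]. I choose the steel one. The goblet beside the slate is at [174,448] and the candle tumbler at [202,265].

View pics/crop1.png

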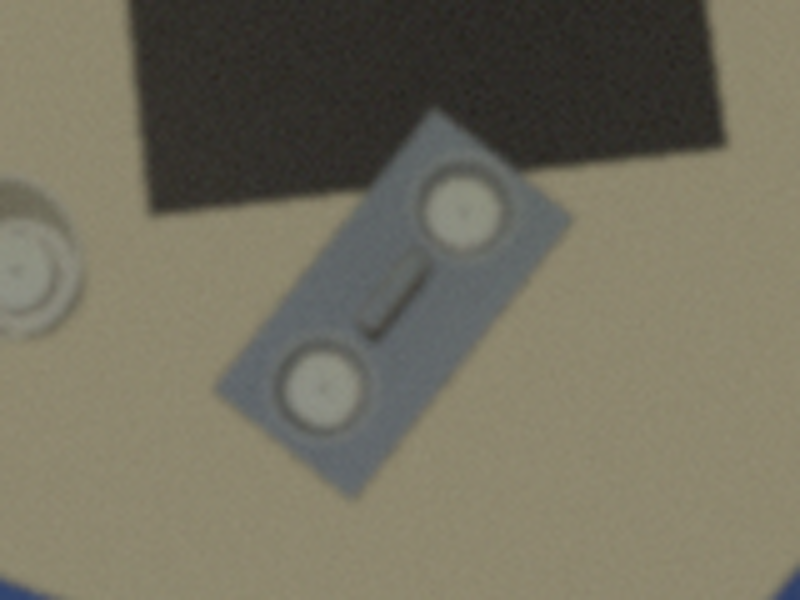

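Request:
{"name": "drive_tool", "arguments": {
  "plan": "0.0215 -0.0236 0 0 0;0.0215 -0.0236 0 0 0;0.0215 -0.0236 0 0 0;0.0215 -0.0236 0 0 0;0.0215 -0.0236 0 0 0;0.0215 -0.0236 0 0 0;0.0215 -0.0236 0 0 0;0.0215 -0.0236 0 0 0;0.0215 -0.0236 0 0 0;0.0215 -0.0236 0 0 0;0.0215 -0.0236 0 0 0;0.0215 -0.0236 0 0 0"
}}

```text
time_s: 2.2
position: [0.3604, -0.266, 0.241]
eef_rot: [0.0, 0.987, 0.159, 0.0]
ft_force: [0.2, -0.4, 0.5]
width: 0.0916
grip_force: 0.0
```

The crop confirms it: the steel holder (centre about crop (395,300)) has its far corner over the slate's near edge, which runs from crop (150,213) to (725,147). Going on.

Request:
{"name": "drive_tool", "arguments": {
  "plan": "0.0215 -0.0236 0 0 0;0.0215 -0.0236 0 0 0;0.0215 -0.0236 0 0 0;0.0215 -0.0236 0 0 0;0.0215 -0.0236 0 0 0;0.0215 -0.0236 0 0 0;0.0215 -0.0236 0 0 0;0.0215 -0.0236 0 0 0;0.0215 -0.0236 0 0 0;0.0215 -0.0236 0 0 0;0 0 0 -7 0;0 0 0 -7 0"
}}

```text
time_s: 3.2
position: [0.4908, 0.0274, 0.2412]
eef_rot: [-0.0, 0.959, 0.283, 0.001]
ft_force: [0.1, -0.6, -1.2]
width: 0.0922
grip_force: 0.0
```

Request:
{"name": "drive_tool", "arguments": {
  "plan": "0 0 0 -7 0;0 0 0 -7 0;0 0 0 -7 0;0 0 0 -7 0;0 0 0 -7 0;0 0 0 -7 0;0 0 0 -7 0;0 0 0 -7 0;0 0 0 -7 0;0 0 0 -7 0;0 0 0 -7 0;0 0 0 -7 0"
}}

```text
time_s: 4.2
position: [0.4903, 0.0239, 0.2409]
eef_rot: [0.0, 0.525, 0.851, -0.0]
ft_force: [0.3, 0.2, -0.1]
width: 0.0918
grip_force: 0.0
```

Request:
{"name": "drive_tool", "arguments": {
  "plan": "0 0 0 -7 0;0 0 0 -7 0;0 0 0 -7 0;0 0 0 -5 0;0 0 0 0 0"
}}

```text
time_s: 4.62
position: [0.4902, 0.0239, 0.2406]
eef_rot: [-0.0, 0.322, 0.947, 0.0]
ft_force: [0.4, 0.5, 0.1]
width: 0.0918
grip_force: 0.0
```

```bash
python3 - <<'E'
from h import *
s=read_state();M=T(s);print(s['time_s'],np.round(s['qpos'],2),M[:3,3].round(4),np.degrees(np.arctan2(M[1,1],M[0,1])))
c=shot('wrist');save(c,'w1.png')
for m in finder.masks_of(c,'holder')[:2]:
    P=pts(c,np.argwhere(m['region']))
    H=P[P[:,2]>.085]
    print(m['conf'],m['pixel'],np.median(P,0).round(3))
    if len(H)>20: print('handle',len(H),H.mean(0).round(4),np.percentile(H[:,2],95).round(4),cv2.minAreaRect(H[:,:2].astype(np.float32)))
    D=P[(P[:,2]>.015)&(P[:,2]<.045)]; print(' deck',cv2.minAreaRect(D[:,:2].astype(np.float32)))
    A=np.c_[D[:,:2],np.ones(len(D))];print(' plane',np.linalg.lstsq(A,D[:,2],rcond=None)[0].round(4))
m=finder.masks_of(c,'slate')
if m:
    P=pts(c,np.argwhere(m[0]['region']));P=P[P[:,2]<.014];print('slate',m[0]['conf'],cv2.minAreaRect(P[:,:2].astype(np.float32)))
E
```

```text
4.6167 [ 0.95  0.51 -1.33  1.92  0.54  1.15  0.32] [0.4902 0.0239 0.2406] 52.42097807711084
0.85 [155.0, 58.7] [ 0.306 -0.168  0.045]
handle 1392 [ 0.3089 -0.1765  0.1006] 0.1119 ((0.3620039224624634, -0.10265195369720459), (0.1966313123703003, 0.04507046937942505), 54.09320068359375)
 deck ((0.30446183681488037, -0.1813291758298874), (0.0918005108833313, 0.17935888469219208), 46.106109619140625)
 plane [-0.0451 -0.0587  0.0346]
0.82 [173.7, 319.5] [0.485 0.03  0.034]
handle 745 [0.4866 0.0272 0.1167] 0.1193 ((0.48837900161743164, 0.025994449853897095), (0.011393030174076557, 0.04424941912293434), 52.204036712646484)
 deck ((0.4921637177467346, 0.024655215442180634), (0.0900607630610466, 0.17816989123821259), 52.05978012084961)
 plane [ 0.0418 -0.0077  0.0124]
slate 0.58 ((0.6492054462432861, 0.011468484997749329), (0.18352308869361877, 0.3065873384475708), 7.174956321716309)
```

Request:
{"name": "drive_tool", "arguments": {
  "plan": "0.0026 0.0005 0.02 0 0;0 0 0.025 0 0;0 0 0.025 0 0;0 0 0.025 0 0;0 0 0.025 0 0;0 0 0.015 0 0;0 0 0.0135 0 0;0 0 0 0 0.5;0 0 0 0 0.7;0 0 0 0 0.8;0 0 0 0 1;0 0 0 0 1",
  "grip_force": 25
}}

```text
time_s: 5.77
position: [0.4892, 0.026, 0.0932]
eef_rot: [0.001, 0.324, 0.946, 0.0]
ft_force: [0.1, -0.4, -0.5]
width: 0.0629
grip_force: 0.0
```

Request:
{"name": "drive_tool", "arguments": {
  "plan": "0 0 0 0 1;0 0 0 0 1;0 0 0 0 1;0 0 0 0 1;0 0 0 0 1;0 0 0 0 1"
}}

```text
time_s: 6.27
position: [0.4884, 0.0261, 0.0922]
eef_rot: [-0.0, 0.323, 0.946, 0.0]
ft_force: [-0.3, -0.2, 0.0]
width: 0.0227
grip_force: 0.0
```

Request:
{"name": "drive_tool", "arguments": {
  "plan": "0 0 0 0 1;0 0 0 0 1;0 0 0 0 1;0 0 0 0 1;0 0 0 0 1;0 0 0 0 1;0 0 0 0 1;0 0 0 0 1"
}}

```text
time_s: 6.93
position: [0.4885, 0.0263, 0.0923]
eef_rot: [0.0, 0.323, 0.946, 0.0]
ft_force: [0.9, 1.9, -1.5]
width: 0.012
grip_force: 25.0
```

Request:
{"name": "drive_tool", "arguments": {
  "plan": "0 0 -0.005 0 1;0 0 -0.005 0 1;0 0 -0.005 0 1;0 0 -0.005 0 1;0 0 0 0 1;0 0 0 0 1"
}}

```text
time_s: 7.43
position: [0.4886, 0.0258, 0.1126]
eef_rot: [0.0, 0.324, 0.946, -0.0]
ft_force: [0.5, 0.6, -6.1]
width: 0.0117
grip_force: 25.0
```

Request:
{"name": "drive_tool", "arguments": {
  "plan": "0 0 0 3 1;0 0 0 5 1;0 0 0 5 1;0 0 0 5 1;0 0 0 5 1;0 0 0 5 1;0 0 0 5 1;0 0 0 5 1;0 0 0 5 1;0 0 0 2.2 1;0 0.003 0 0 1;0 0 0 0 1"
}}

```text
time_s: 8.43
position: [0.4919, 0.0265, 0.1123]
eef_rot: [0.0, 0.662, 0.75, 0.0]
ft_force: [0.6, -0.3, -5.6]
width: 0.0117
grip_force: 25.0
```

```bash
cat > chk.py <<'E'
import sys
from h import *
s=read_state();M=T(s);print(s['time_s'],np.round(s['qpos'],2),M[:3,3].round(4),np.degrees(np.arctan2(M[1,1],M[0,1])))
for n in sys.argv[2:]:
    c=shot(n);save(c,sys.argv[1]+n+'.png')
    for m in finder.masks_of(c,'holder'):
        P=pts(c,np.argwhere(m['region']))
        if abs(np.median(P[:,0])-.5)>.06: continue
        D=P[(P[:,2]>.018)&(P[:,2]<.065)];D=D[abs(D[:,2]-np.median(D[:,2]))<.012]
        A=np.c_[D[:,:2]-D[:,:2].mean(0),np.ones(len(D))];print(n,cv2.minAreaRect(D[:,:2].astype(np.float32)),'plane',np.linalg.lstsq(A,D[:,2],rcond=None)[0].round(4))
    m=finder.masks_of(c,'slate')
    if m:
        P=pts(c,np.argwhere(m[0]['region']));P=P[P[:,2]<.014];print(n,'slate',m[0]['conf'],cv2.minAreaRect(P[:,:2].astype(np.float32)))
    for q in ['goblet','tumbler']:
        for m in finder.landmark_of(c,q)[:1]: print('  lm',q,round(m['conf'],2),onplane(c,[m['pixel']],0).round(3))
E
python3 chk.py a top wrist scene
```

```text
8.4333 [ 0.65  0.56 -0.94  2.03  0.6   0.85 -0.51] [0.4919 0.0265 0.1123] 7.153222091884104
top ((0.48492246866226196, 0.08534219861030579), (0.08982507139444351, 0.054173462092876434), 7.359405517578125) plane [ 0.0281 -0.0684  0.0486]
top slate 0.59 ((0.6691177487373352, 0.014241904020309448), (0.22686199843883514, 0.3078082203865051), 6.600314140319824)
  lm goblet 0.64 [[ 0.564 -0.23   0.   ]]
  lm tumbler 0.82 [[0.507 0.212 0.   ]]
wrist ((0.48770079016685486, 0.06343087553977966), (0.09048645198345184, 0.09738927334547043), 7.102970123291016) plane [ 0.0053 -0.0404  0.0508]
wrist slate 0.85 ((0.6505695581436157, 0.04423179477453232), (0.1935427039861679, 0.23929046094417572), 7.100214004516602)
scene ((0.4949987232685089, 0.023648373782634735), (0.09381276369094849, 0.18063487112522125), 5.885975360870361) plane [-0.0169 -0.0437  0.0519]
scene slate 0.66 ((0.6660653948783875, 0.01638258993625641), (0.22881631553173065, 0.30143797397613525), 7.172789573669434)
  lm goblet 0.75 [[ 0.566 -0.224  0.   ]]
  lm tumbler 0.72 [[0.501 0.22  0.   ]]
```

Request:
{"name": "drive_tool", "arguments": {
  "plan": "0 0 -0.0 0 1;0 0 0.005 0 1;0 0 0.005 0 1;0 0 0.004 0 1;0 0 0.003 0 1;0 0 0.001 0 1;0 0 0.001 0 1;0 0 0 0 1"
}}

```text
time_s: 9.85
position: [0.4913, 0.0265, 0.093]
eef_rot: [-0.0, 0.662, 0.749, -0.0]
ft_force: [0.6, 0.2, -5.2]
width: 0.012
grip_force: 25.0
```

Request:
{"name": "drive_tool", "arguments": {
  "plan": "0 0 0.001 0 1;0 0 0.001 0 1;0 0 0 0 1;0 0 0 0 1",
  "grip_force": 10
}}

```text
time_s: 10.18
position: [0.4917, 0.0263, 0.0914]
eef_rot: [0.0, 0.662, 0.749, 0.0]
ft_force: [0.3, -0.9, -4.4]
width: 0.0118
grip_force: 10.0
```

Request:
{"name": "drive_tool", "arguments": {
  "plan": "0 0 0.001 0 1;0 0 0.001 0 1;0 0 0 0 1;0 0 0 0 1",
  "grip_force": 5
}}

```text
time_s: 10.52
position: [0.4913, 0.0266, 0.0891]
eef_rot: [-0.0, 0.662, 0.749, 0.0]
ft_force: [-0.5, -0.4, -4.9]
width: 0.0118
grip_force: 5.0
```

Request:
{"name": "drive_tool", "arguments": {
  "plan": "0 0 0.001 0 1;0 0 0.001 0 1;0 0 0 0 1;0 0 0 0 1"
}}

```text
time_s: 10.85
position: [0.4914, 0.0266, 0.0877]
eef_rot: [0.0, 0.662, 0.749, -0.0]
ft_force: [-2.3, 0.3, 5.2]
width: 0.0122
grip_force: 5.0
```

```bash
python3 chk.py b scene wrist
```

```text
10.85 [ 0.62  0.59 -0.9   2.05  0.65  0.81 -0.55] [0.4914 0.0266 0.0877] 7.084701578583879
scene ((0.493943452835083, 0.02680831402540207), (0.09362757205963135, 0.18028514087200165), 7.259497165679932) plane [-0.0177 -0.0039  0.0272]
scene slate 0.68 ((0.6666088700294495, 0.0159379243850708), (0.2264794260263443, 0.3039466440677643), 6.236920356750488)
  lm goblet 0.58 [[ 0.572 -0.216  0.   ]]
  lm tumbler 0.65 [[0.51  0.222 0.   ]]
wrist ((0.4911975562572479, 0.035813696682453156), (0.09049597382545471, 0.15944142639636993), 6.988808631896973) plane [-0.0013  0.0068  0.0288]
wrist slate 0.8 ((0.6390051245689392, 0.0529974102973938), (0.172715961933136, 0.22245454788208008), 7.149702548980713)
  lm tumbler 0.63 [[0.493 0.026 0.   ]]
```

Request:
{"name": "drive_tool", "arguments": {
  "plan": "0 0 0 0 0.8;0 0 0 0 0.7;0 0 0 0 0.6;0 0 0 0 0.5;0 0 0 0 0.5;0 0 0 0 0.5;0 0 -0.01 0 0.5;0 0 -0.02 0 0.5;0 0 -0.03 0 0.5;0 0 -0.03 0 0.5;0 0 -0.03 0 0.5;0 0 -0.03 0 0.5"
}}

```text
time_s: 12.35
position: [0.491, 0.0269, 0.2392]
eef_rot: [-0.0, 0.662, 0.75, 0.0]
ft_force: [1.4, 0.1, 0.5]
width: 0.0462
grip_force: 0.0
```

```bash
python3 chk.py c top scene wrist
```

```text
12.35 [ 0.82  0.38 -1.12  1.93  0.39  1.08 -0.34] [0.491  0.0269 0.2392] 7.125858474947368
top ((0.48422932624816895, 0.08988697826862335), (0.09045690298080444, 0.052398499101400375), 7.940215110778809) plane [ 0.0066 -0.0328  0.0279]
top slate 0.71 ((0.6702204942703247, 0.014440357685089111), (0.22757917642593384, 0.3075351119041443), 7.497715473175049)
  lm goblet 0.67 [[ 0.567 -0.227  0.   ]]
  lm tumbler 0.64 [[0.503 0.211 0.   ]]
scene ((0.4944199025630951, 0.027068063616752625), (0.09122303873300552, 0.18004687130451202), 6.224350929260254) plane [-0.0407  0.002   0.0279]
scene slate 0.58 ((0.6657880544662476, 0.01712872087955475), (0.22983992099761963, 0.3074096143245697), 6.103087425231934)
  lm goblet 0.68 [[ 0.564 -0.22   0.   ]]
  lm tumbler 0.84 [[0.513 0.222 0.   ]]
wrist ((0.492430716753006, 0.02590247243642807), (0.09023275971412659, 0.17818008363246918), 7.117478847503662) plane [-0.0008  0.0019  0.0286]
wrist slate 0.55 ((0.6758853793144226, 0.016611099243164062), (0.23697078227996826, 0.3036485016345978), 7.23924446105957)
  lm tumbler 0.23 [[0.492 0.029 0.   ]]
```

View pics/cscene.png

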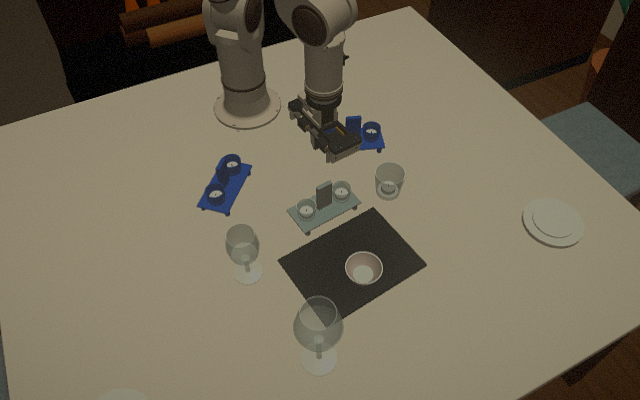

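The holder at (325,207) stands level and parallel to the slate's near edge, with a clear gap. The goblet (245,250) and tumbler (389,182) are upright where they were. Handing in.

```bash
python3 -c "
from bench import job
print(job.close_job())"
```

```text
the job is handed in; nothing more can be done
None
```

The steel holder now stands level on the tablecloth, parallel to the slate's edge (within about 0.2°) with about 2 cm between them; the goblet and tumbler were left standing in place, and the job is handed in.

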